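# Set out the rotor rebuild kit

### The arm

A 6-joint arm with a two-finger parallel gripper is mounted at the origin on the work surface. World frame = base frame: x ahead of the robot, y to its left, z up, the work surface at z = 0. Lengths are in m, angles in rad, forces in N, time in s.
With the tool pointing down it reaches from about 0.3 to 0.875 m from the base axis. Payload 6.4 kg.
Tool frame: the origin (TCP) lies midway between the tips of the shut fingers; the grasp point (between the pads) lies 19 mm behind it; z points along the fingers, y is the line along which they close (so a half turn about z gives the same grasp; the last joint's range is limited). The gripper opens to 85 mm and grips with 20 to 120 N. Pads are 22 mm wide; open, the fingers measure 114 mm over their backs; the gripper's body (76 mm by 85 mm) begins 54 mm behind the grasp point. The pads swing forward as they close: fully open they stand 13 mm farther back than shut.
Start: joints at [-1.45, 0.181, 1.607, -0, 1.354, -0.206], TCP at [0.185, -0.545, 0.231] pointing down, gripper open.
Joint ranges: [-2.99, 2.99], [-0.89, 2.07], [0.3, 2.58], [-1.14, 4.28], [0, 2.63], [-3.12, 3.12]. Speed limits (rad/s): [2.57, 2.57, 3.01, 3.14, 3.14, 3.14].

### API

Orientations are given as a unit quaternion [w, x, y, z].
In Python, from bench import status, camera, ctrl gives the robot as it stands. The module is installed in compiled form; this text tells all that it offers.
- The arm moves only by the shell command python3 -m handwheel 'ROWS'. ROWS is JSON, a list that holds one entry, the list of rows, each a list of 7 numbers: the opening, from -1 (shut) to 1 (fully open), then the shift along the tool's x, y, z in cm, then the turn, a rotation vector about the tool's x, y, z in degrees. A call has 1 to 10 rows; each row is the pose to reach, as a shift and turn from the pose commanded when the call began, along the tool's axes at that moment; what a row does not reach only later rows make up. A row lasts 1/8 s, in which the tool goes at most 62.5 mm and 10.7 degrees, less where a joint would pass 70% of its speed; a pose out of reach is approached as far as the arm can. A call with a gripper value outside its range is refused whole. The fingers move at their own pace and stop on an object; the grip force is fixed at half the most. Time passes only in rows, so rows that repeat a pose let the fingers close. It gives the time, the measured TCP pose, the force, the opening and the grip force at its end, in the units of the state.
- status.get_obs(): the state, without advancing time (a new reading comes with each control period).
- camera(name): name is "scene" or "top" or "wrist"; returns a dict with "frame" (384x512x3 uint8, blue, green, red), "depth" (384x512 float32, m along the optical axis (not along the pixel's ray), 0 where there is no reading), "fx", "fy", "cx", "cy" (pixels), "dist" ([k1, k2, p1, p2, k3] as OpenCV has them; the pictures are not rectified), "extrinsics" (4x4, takes a point from camera to world coordinates); the wrist camera has in their place "hand_eye" (4x4, takes a point from camera to tool coordinates, whose origin is the TCP and whose axes are the flange's). Camera axes: x right, y down, z forward; pixel columns grow to the right and rows downward; lengths in m; the calibration is good to about 2 mm. A picture is of the moment at which its call begins: read the wrist's pose just before it.
- ctrl.hand_in(): hands the job in; it is judged then, once.
The state is a dict: "time_s": time; "q": joint angles; "dq": joint speeds; "joint_efforts": joint torques, N m; "eef_pos": TCP position; "eef_rot": TCP orientation; "wrist_force": force on the tool from outside, world axes, zero at the start; "torque": the same for the moment, N m; "opening": opening from 0.0 (shut) to 1.0 (fully open); "grasp_force": force on a finger pad.
Only numpy, scipy, OpenCV 4.12 (cv2) and the standard library are available. Lean on these libraries where they do the work, as an engineer would, in place of code of your own. Each camera call takes 0.05 s, during which the arm holds its last target. There are 200 camera calls.

### The job

Set out the rotor rebuild kit: put the brass washer flat on the rotor lid over its central spigot and the hex nut centrally on top of the washer; stand the large blue trunnion cap on the bench in line with and midway between the centres of the lid and the oak rest, with the small blue cap centrally on top of it; and lay the drift punch in the two notches of the oak rest, centred lengthways. Leave the grease tin, the screwdriver and the beaker where they are.

Things in the scene. Friction and masses are not known exactly. Their poses are not given: they have to be found in the camera images.
- washer_c (a point): Brass hub washer, a plain flat ring lying on the bench: 44 mm outer diameter, 24 mm hole, 10 mm thick, about 90 g. Point at its centre, half-way up; z along its axis.
- nut_c (a point): Bare steel hexagon hub nut lying flat: 36 mm across flats, 41.6 mm across corners, 16 mm high, about 110 g, dark bore mark on top. Point at its centre, half-way up; its x axis is square to one pair of flats (the others every 60 degrees).
- cap_big_c (a point): Large blue plastic trunnion cap, an upright cylinder with flat ends: 52 mm diameter, 40 mm high, about 70 g. Point at its centre, half-way up.
- cap_small_c (a point): Small blue plastic trunnion cap, an upright cylinder with flat ends: 38 mm diameter, 30 mm high, about 35 g. Point at its centre, half-way up.
- punch_c (a point): Steel drift punch lying on the bench: octagonal bar 16 mm across flats, 140 mm long, the last 24 mm tapered to a point, about 220 g. Point on its axis at mid-length (8 mm above the bench); x runs along the bar towards the tapered tip. It may lie in the rest either way round.
- lid: Pitted aluminium rotor lid, fixed to the bench: disc 150 mm diameter and 14 mm thick, with a flat raised boss 68 mm diameter whose top is 24 mm above the bench, and a central steel spigot 16 mm diameter that stands 8 mm above the boss (top at 32 mm). Origin at the centre of its underside, on the bench. Where its x axis points does not matter.
- rest: Pale oak punch rest, fixed: base strip 120 by 50 mm, 6 mm thick, with two V notches (90 degrees, 14 mm thick) centred 48 mm either side of its middle along its x axis, 82 mm clear between them; notch bottom 22 mm, tips 39 mm above the bench, mouth 34 mm wide. The punch lies in both along x, its axis 33 mm above the bench. Origin: centre of underside, 260 to 280 mm from the lid centre.
- tin: Bystander: closed round grey metal grease tin, 68 mm diameter, 55 mm high, to one side. Origin at the centre of its underside. Not to be disturbed.
- driver: Bystander: screwdriver lying on the bench to the other side.. Not to be disturbed.
- beaker: Bystander: open white plastic beaker, 64 mm diameter, 70 mm high, standing upright to one side, nearer the robot than the tin. Origin at the centre of its underside. Not to be disturbed.

How it is judged:
At the end, for the whole second after the job is handed in: Washer flat on lid boss, within 6 mm of spigot; nut flat on washer within 10 mm; large cap upright on bench, within 15 mm of the lid-rest line and 155 mm of both centres; small cap upright on it within 10 mm; punch in both notches within 15 mm along, 8 mm across, 0.1 rad; all at rest (horizontal distance between washer_c and lid below 0.006 m and z of washer_c in the frame of lid between 0.026 and 0.032 m and angle between each of washer_c, nut_c, cap_big_c, cap_small_c's own z axis and vertical below 0.1 rad and horizontal distance between nut_c and washer_c below 0.01 m and z of nut_c in the frame of lid between 0.038 and 0.046 m and horizontal distance between cap_big_c and lid below 0.155 m and horizontal distance between cap_big_c and rest below 0.155 m and y of cap_big_c in the frame of lid between -0.015 and 0.015 m and height (world z) of cap_big_c between 0.016 and 0.024 m and horizontal distance between cap_small_c and cap_big_c below 0.01 m and height (world z) of cap_small_c between 0.051 and 0.059 m and x of punch_c in the frame of rest between -0.015 and 0.015 m and y of punch_c in the frame of rest between -0.008 and 0.008 m and z of punch_c in the frame of rest between 0.028 and 0.04 m and angle between the x axis of punch_c and the x axis of rest, either way round below 0.1 rad and linear speed of each of washer, nut, cap_big, cap_small, punch below 0.02 m/s); the robot touches nothing.
It fails at once if a bystander (grease tin, screwdriver or beaker) was moved by more than 25 mm (distance of any of tin, driver, beaker from where it was at the start of the episode above 0.025 m).
It also fails if it takes over 120 s, if anything falls off the work surface, if the arm or the gripper's body presses on something with over 40 N, if the wrist force passes 120 N, or if a joint passes its speed limit or range.

## Working session

There is one attempt and no reset: what is moved stays moved. The work goes in short steps, Python scripts to look and compute and a shell command to move; the robot and the scene stay as the last step left them, time stands still between calls to the robot, and variables do not carry over. Pictures are saved under pics/ and viewed, at most 14 in all, crops included, and the job is handed in when it is done.

```bash
mkdir -p pics
cat > h.py <<'E'
import numpy as np, cv2
from bench import status, camera, ctrl
from scipy.spatial.transform import Rotation as R
def T_tool():
    o=status.get_obs(); T=np.eye(4); q=o["eef_rot"]
    T[:3,:3]=R.from_quat([q[1],q[2],q[3],q[0]]).as_matrix(); T[:3,3]=o["eef_pos"]; return T
def shot(name,fn=None):
    T=T_tool(); c=camera(name)
    c["T"]=T@np.array(c["hand_eye"]) if name=="wrist" else np.array(c["extrinsics"])
    if fn: cv2.imwrite("pics/"+fn,c["frame"])
    c["K"]=np.array([[c["fx"],0,c["cx"]],[0,c["fy"],c["cy"]],[0,0,1.]]); c["D"]=np.array(c["dist"],float)
    return c
def cloud(c):
    h,w=c["depth"].shape; v,u=np.mgrid[:h,:w]
    p=cv2.undistortPoints(np.stack([u,v],-1).reshape(-1,1,2).astype(np.float64),c["K"],c["D"]).reshape(h,w,2)
    d=c["depth"][...,None]; P=np.concatenate([p*d,d],-1)
    return P@c["T"][:3,:3].T+c["T"][:3,3]
def ray(c,uv,z):
    p=cv2.undistortPoints(np.array(uv,float).reshape(-1,1,2),c["K"],c["D"]).reshape(-1,2)
    d=np.c_[p,np.ones(len(p))]@c["T"][:3,:3].T; o=c["T"][:3,3]
    return o+d*((z-o[2])/d[:,2])[:,None]
E
python3 - <<'E'
from h import *
o=status.get_obs(); print({k:np.round(v,3) for k,v in o.items()}); print(T_tool().round(3))
c=shot("top","top.png"); print(c["T"].round(3),c["fx"])
P=cloud(c); np.save("top.npy",P); z=P[...,2]
m=((z>0.006)&(z<.12)&(c["depth"]>0)).astype(np.uint8)
n,l,s,ce=cv2.connectedComponentsWithStats(m)
for i in range(1,n):
    if s[i,4]>40:
        q=P[l==i]; print(ce[i].round(0),s[i,2:],"mean",q.mean(0).round(3),"zmax",np.percentile(q[:,2],95).round(3),"min",q.min(0)[:2].round(3),"max",q.max(0)[:2].round(3))
E
```

```text
{'time_s': np.float64(0.0), 'q': array([-1.45 ,  0.182,  1.608,  0.   ,  1.354, -0.206]), 'dq': array([ 0.001,  0.001,  0.002, -0.001, -0.002,  0.   ]), 'joint_efforts': array([-2.0000e-03, -4.4489e+01, -3.5134e+01, -0.0000e+00,  9.0000e-03,
        0.0000e+00]), 'eef_pos': array([ 0.185, -0.544,  0.23 ]), 'eef_rot': array([-0.001,  0.987,  0.163,  0.   ]), 'wrist_force': array([-0.137, -0.532, -0.379]), 'torque': array([ 0.018, -0.009, -0.07 ]), 'grasp_force': np.float64(0.0), 'opening': np.float64(1.005)}
[[ 0.947  0.321 -0.     0.185]
 [ 0.321 -0.947  0.002 -0.544]
 [ 0.    -0.002 -1.     0.23 ]
 [ 0.     0.     0.     1.   ]]
[[ 1.000e-03 -9.910e-01  1.340e-01  4.010e-01]
 [-1.000e+00  0.000e+00  5.000e-03  1.000e-03]
 [-5.000e-03 -1.340e-01 -9.910e-01  1.193e+00]
 [ 0.000e+00  0.000e+00  0.000e+00  1.000e+00]] 358.9987303273595
[135.  84.] [  83   38 2791] mean [0.918 0.411 0.063] zmax 0.111 min [0.875 0.286] max [0.98  0.549]
[396.  96.] [  89   57 3497] mean [ 0.896 -0.478  0.015] zmax 0.031 min [ 0.795 -0.633] max [ 1.    -0.327]
[226. 171.] [  45   44 1541] mean [0.631 0.107
[... 473 characters left out ...]
24. 213.] [ 25  20 337] mean [0.489 0.431 0.044] zmax 0.072 min [0.458 0.394] max [0.519 0.458]
[217. 228.] [ 13  12 118] mean [0.44  0.131 0.029] zmax 0.034 min [0.423 0.114] max [0.459 0.151]
[346. 229.] [ 19  16 242] mean [ 0.437 -0.284  0.038] zmax 0.044 min [ 0.413 -0.313] max [ 0.462 -0.26 ]
[303. 230.] [ 12  12 109] mean [ 0.436 -0.149  0.016] zmax 0.02 min [ 0.42  -0.167] max [ 0.456 -0.131]
[258. 232.] [13 13 95] mean [ 0.429 -0.001  0.01 ] zmax 0.013 min [ 0.41  -0.021] max [0.449 0.019]
[171. 233.] [ 43   8 199] mean [0.425 0.284 0.014] zmax 0.019 min [0.413 0.219] max [0.436 0.359]
[225. 372.] [ 6 26 94] mean [-0.008  0.102  0.013] zmax 0.017 min [-0.041  0.092] max [0.034 0.11 ]
```

View pics/top.png

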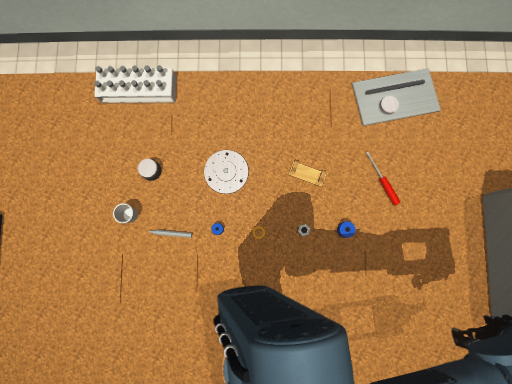

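The top view shows the lid at (226,171), rest (307,173), washer (259,232), nut (304,230), big cap (346,229), small cap (217,228) and punch (171,233) with its tip to the left. The bystanders are well to the sides. Next I square the tool to the world axes and look at the lid and rest with the wrist camera.

```bash
python3 -m handwheel '[[[1,55.8,-35.5,-12,0,0,18.7],[1,55.8,-35.5,-12,0,0,18.7],[1,55.8,-35.5,-12,0,0,18.7],[1,55.8,-35.5,-12,0,0,18.7],[1,55.8,-35.5,-12,0,0,18.7],[1,55.8,-35.5,-12,0,0,18.7],[1,55.8,-35.5,-12,0,0,18.7],[1,55.8,-35.5,-12,0,0,18.7],[1,55.8,-35.5,-12,0,0,18.7],[1,55.8,-35.5,-12,0,0,18.7]]]'
python3 - <<'E'
from h import *
print(T_tool().round(3)); c=shot("wrist","w1.png"); print(np.array(c["hand_eye"]).round(3),c["fx"])
c=shot("top","top2.png")
# top-face pixel centroids for rough positions
E
```

```text
time_s: 1.3
eef_pos: [0.5708, -0.0635, 0.3428]
eef_rot: [-0.0, 1.0, 0.0, -0.0]
wrist_force: [1.4, -0.6, -0.2]
opening: 1.003
grasp_force: 0.0
[[ 1.     0.    -0.001  0.571]
 [ 0.    -1.     0.    -0.064]
 [-0.001 -0.    -1.     0.343]
 [ 0.     0.     0.     1.   ]]
[[-0.001 -0.956 -0.294  0.075]
 [ 1.    -0.001  0.001  0.   ]
 [-0.001 -0.294  0.956 -0.143]
 [ 0.     0.     0.     1.   ]] 339.3104059970441
```

View pics/w1.png

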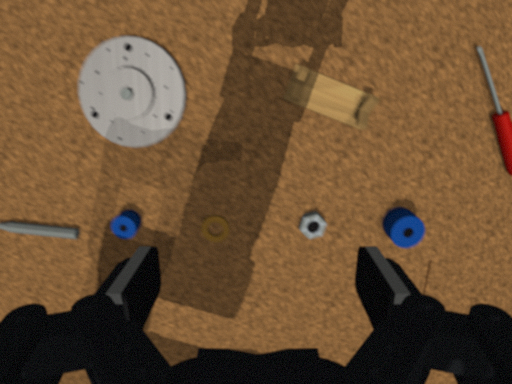

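The wrist view shows everything: lid spigot at (127,93), rest around (333,98), washer (215,228), nut (313,225), small cap (125,224), big cap (404,228), and the punch from its blunt end at (77,232) off the left edge. I'll measure from the depth and project the top faces.

```bash
cat > m1.py <<'E'
from h import *
c=shot("wrist"); P=cloud(c); z=P[...,2]; ok=c["depth"]>0
r=P[250:262,150:200] ; print("bench z",np.median(P[150:200,0:60,2]).round(4),np.median(P[150:200,400:480,2]).round(4), "noise",P[150:160,440:450,2].std().round(4))
def fit(nm,uv,rad,lo,hi,ztop):
    v,u=np.mgrid[:384,:512]
    m=(ok&(np.hypot(u-uv[0],v-uv[1])<rad)&(z>lo)&(z<hi)).astype(np.uint8)
    k,_=cv2.findContours(m,cv2.RETR_EXTERNAL,cv2.CHAIN_APPROX_NONE); k=max(k,key=cv2.contourArea)[:,0]
    W=ray(c,k,ztop)[:,:2].astype(np.float32)*1000
    ctr,rr=cv2.minEnclosingCircle(W); a=cv2.fitEllipse(W); b=cv2.minAreaRect(W)
    print(nm,"circ",np.round(ctr,1),round(2*rr,1),"ell",np.round(a[0],1),np.round(a[1],1),"rect",np.round(b[0],1),np.round(b[1],1),round(b[2],1),"zmed",np.median(z[m>0]).round(4))
    return W
fit("lid",(127,93),70,.009,.04,.014); fit("boss",(127,93),40,.020,.029,.024)
fit("washer",(215,228),24,.006,.014,.010); W=fit("nut",(313,225),24,.012,.02,.016)
A=np.radians(np.arange(0,60,1)); w=[np.ptp(W@[np.cos(a),np.sin(a)])+np.ptp(W@[np.cos(a+np.pi/3),np.sin(a+np.pi/3)])+np.ptp(W@[np.cos(a+2*np.pi/3),np.sin(a+2*np.pi/3)]) for a in A]; print("nut flat normal angle",np.argmin(w),min(w)/3,max(w)/3)
fit("big",(404,220),35,.034,.046,.04); fit("small",(125,220),30,.025,.035,.03)
fit("rest",(333,98),65,.002,.045,.006); fit("punch",(40,230),60,.010,.022,.013)
E
python3 m1.py
```

```text
bench z 0.0 0.0006 noise 0.0483
lid circ [633.6 106.7] 150.4 ell [634.1 106.7] [146.8 148.3] rect [633.7 106.7] [148.1 146.4] 88.6 zmed 0.0145
boss circ [633.4 106.8] 69.4 ell [633.9 106.9] [66.1 67.5] rect [633.9 106.8] [68.8 65.7] 89.0 zmed 0.0241
washer circ [431.8  -0.8] 44.6 ell [431.8  -0.7] [42.1 43.3] rect [431.2  -0.8] [43.5 43.2] 0.5 zmed 0.0101
nut circ [ 439.1 -149.2] 43.8 ell [ 438.5 -149.2] [37.3 39.2] rect [ 438.3 -149.4] [37.6 40.8] 77.1 zmed 0.0166
nut flat normal angle 15 37.52242117661738 41.7060382278405
big circ [ 440.7 -284. ] 55.0 ell [ 440.7 -284.1] [50.9 53.6] rect [ 440.4 -283.7] [52.7 51.6] 50.7 zmed 0.0405
small circ [443.6 131.8] 40.1 ell [443.6 131.6] [36.7 38.9] rect [443.8 131.7] [37.9 38.8] 26.9 zmed 0.0299
rest circ [ 623.9 -168. ] 134.7 ell [ 626.3 -168.4] [ 54.9 158.3] rect [ 625.8 -168.4] [129.8  51.9] 70.4 zmed 0.0066
punch circ [431.4 285.9] 136.3 ell [427.9 277.6] [ 16.8 156.9] rect [428.9 286.1] [136.1  18. ] 85.7 zmed 0.0147
```

```bash
python3 -c "
from h import *
print(T_tool().round(4),status.get_obs()['time_s'])"
```

```text
[[ 1.000e+00  5.300e-03 -4.000e-04  5.711e-01]
 [ 5.300e-03 -1.000e+00  4.000e-04 -6.270e-02]
 [-4.000e-04 -4.000e-04 -1.000e+00  3.425e-01]
 [ 0.000e+00  0.000e+00  0.000e+00  1.000e+00]] 1.45
```

```bash
python3 -m handwheel '[[[0.4,-13.9,-6.2,20,0,0,0],[0.4,-13.9,-6.2,20,0,0,0],[0.4,-13.9,-6.2,20,0,0,0],[0.4,-13.9,-6.2,20,0,0,0],[0.4,-13.9,-6.2,29,0,0,0],[0.4,-13.9,-6.2,29,0,0,0],[0.4,-13.9,-6.2,29,0,0,0],[0.4,-13.9,-6.2,29,0,0,0]]]'
python3 - <<'E'
from h import *
print(T_tool().round(4)); c=shot("wrist","w2.png")
E
```

```text
time_s: 2.45
eef_pos: [0.4316, -0.0042, 0.0539]
eef_rot: [0.0, 1.0, -0.0, 0.001]
wrist_force: [0.3, 0.1, 0.2]
opening: 0.701
grasp_force: 0.0
[[ 1.000e+00 -4.000e-04  1.100e-03  4.316e-01]
 [-4.000e-04 -1.000e+00 -5.000e-04 -4.200e-03]
 [ 1.100e-03  5.000e-04 -1.000e+00  5.390e-02]
 [ 0.000e+00  0.000e+00  0.000e+00  1.000e+00]]
```

View pics/w2.png

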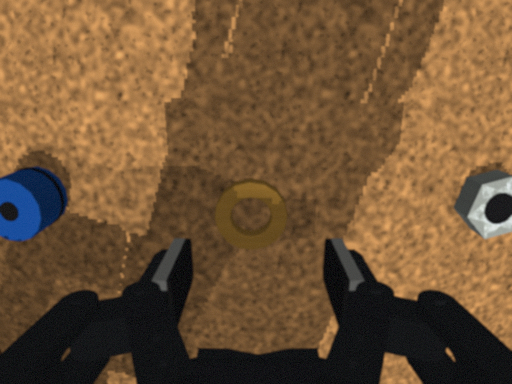

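The washer ring is at (251,214), slightly left of the fingers' middle (257), which matches the measured 3 mm. I correct for that, descend and grip.

```bash
python3 -m handwheel '[[[0.4,0,-0.35,3.5,0,0,0],[0.4,0,-0.35,5.3,0,0,0],[0.4,0,-0.35,5.3,0,0,0]]]'; python3 -m handwheel '[[[-0.3,0,0,0,0,0,0],[-0.3,0,0,0,0,0,0],[-0.3,0,0,0,0,0,0],[-0.3,0,0,0,0,0,0],[-0.3,0,0,0,0,0,0]]]'
```

```text
time_s: 2.88
eef_pos: [0.4311, -0.0001, 0.0002]
eef_rot: [-0.0, 1.0, 0.0, -0.0]
wrist_force: [-0.1, -0.3, 0.6]
opening: 0.697
grasp_force: 0.0
time_s: 3.5
eef_pos: [0.4324, -0.0003, 0.002]
eef_rot: [0.0, 1.0, 0.0, 0.001]
wrist_force: [-4.3, -0.6, 8.8]
opening: 0.473
grasp_force: 59.2
```

```bash
python3 -m handwheel '[[[-0.3,0,0,-5,0,0,0],[-0.3,18,-10.7,-7,0,0,0],[-0.3,18,-10.7,-7,0,0,0],[-0.3,18,-10.7,-7,0,0,0],[-0.3,18,-10.7,-7,0,0,0],[-0.3,18,-10.7,-7,0,0,0],[-0.3,18,-10.7,-7,0,0,0]]]'
python3 - <<'E'
from h import *
T=T_tool();print(T.round(4)); c=shot("wrist","w3.png")
P=cloud(c); z=P[...,2]
v,u=np.mgrid[:384,:512]
# boss of lid
for lo,hi,zt,nm in [(.020,.0275,.024,'boss'),(.0295,.036,.032,'spigot')]:
    m=((c["depth"]>0)&(z>lo)&(z<hi)&(np.hypot(P[...,0]-.634,P[...,1]-.107)<.05)).astype(np.uint8)
    k,_=cv2.findContours(m,cv2.RETR_EXTERNAL,cv2.CHAIN_APPROX_NONE); k=max(k,key=cv2.contourArea)[:,0]
    W=ray(c,k,zt)[:,:2].astype(np.float32)*1000; print(nm,cv2.minEnclosingCircle(W),m.sum())
E
```

```text
time_s: 4.38
eef_pos: [0.6101, 0.1068, 0.0701]
eef_rot: [0.0, 1.0, 0.0, -0.0]
wrist_force: [-0.8, -0.0, 0.0]
opening: 0.475
grasp_force: 61.0
[[ 1.000e+00  4.000e-04 -7.000e-04  6.101e-01]
 [ 4.000e-04 -1.000e+00 -2.000e-04  1.068e-01]
 [-7.000e-04  2.000e-04 -1.000e+00  7.010e-02]
 [ 0.000e+00  0.000e+00  0.000e+00  1.000e+00]]
boss ((634.2118530273438, 108.09465789794922), 34.00830078125) 8908
spigot ((634.3887939453125, 107.99134063720703), 8.06143856048584) 588
```

View pics/w3.png

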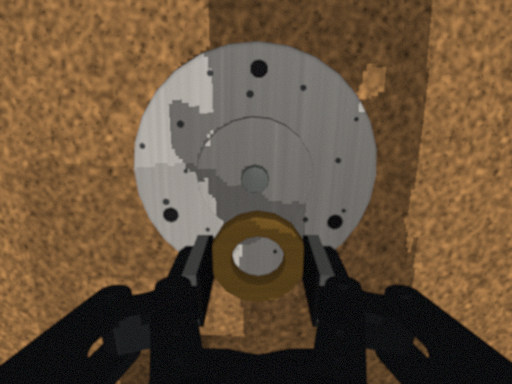

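The washer is held flat between the fingers, hole centre at (258,256), with the spigot at (255,180). I'll measure the washer centre from its top face.

Run:
```python
from h import *
T=T_tool(); c=shot("wrist"); P=cloud(c); z=P[...,2]; f=c["frame"].astype(int)
v,u=np.mgrid[:384,:512]
m=(c["depth"]>0)&(u>205)&(u<310)&(v>205)&(v<305)&(z>.06)&(f[...,2]-f[...,0]>40)
zt=np.percentile(z[m],70); print("ztop",zt,T[:3,3])
t=(m&(abs(z-zt)<.003)).astype(np.uint8)
k,_=cv2.findContours(t,cv2.RETR_EXTERNAL,cv2.CHAIN_APPROX_NONE); k=max(k,key=cv2.contourArea)[:,0]
W=ray(c,k,zt)[:,:2].astype(np.float32)*1000; print(cv2.minEnclosingCircle(W),cv2.fitEllipse(W))
```

```text
ztop 0.07821603931337243 [0.60986102 0.1065685  0.06995063]
((609.7095947265625, 106.44105529785156), 22.23173713684082) ((609.6666870117188, 106.10742950439453), (41.329593658447266, 43.81623458862305), 88.7748794555664)
```

```bash
python3 -m handwheel '[[[-0.3,2.46,-0.16,1,0,0,0],[-0.3,2.46,-0.16,2.5,0,0,0],[-0.3,2.46,-0.16,3.9,0,0,0],[-0.3,2.46,-0.16,4.35,0,0,0],[-0.3,2.46,-0.16,4.35,0,0,0]]]'; python3 -m handwheel '[[[0.3,0,0,0,0,0,0],[0.3,0,0,0,0,0,0],[0.3,0,0,0,0,0,0]]]';python3 -m handwheel '[[[0.3,0,0,-4,0,0,0],[0.3,-3,0,-9,0,0,0],[0.3,-3,0,-9,0,0,0]]]'
python3 - <<'E'
from h import *
T=T_tool();print(T.round(4)); c=shot("wrist","w4.png")
P=cloud(c); z=P[...,2]
for lo,hi,zt,nm in [(.0335,.040,.034,'washer'),(.0325,.0375,.034,'washer'),]:
    m=((c["depth"]>0)&(z>lo-.0025)&(z<hi)&(np.hypot(P[...,0]-.634,P[...,1]-.107)<.05)).astype(np.uint8)
    k,_=cv2.findContours(m,cv2.RETR_EXTERNAL,cv2.CHAIN_APPROX_NONE); k=max(k,key=cv2.contourArea)[:,0]
    W=ray(c,k,zt)[:,:2].astype(np.float32)*1000; print(nm,cv2.minEnclosingCircle(W),m.sum(),np.median(z[m>0]))
E
```

```text
time_s: 5.1
eef_pos: [0.6344, 0.1087, 0.0261]
eef_rot: [0.0, 1.0, 0.0, -0.001]
wrist_force: [-0.2, -0.0, 0.8]
opening: 0.472
grasp_force: 61.2
time_s: 5.48
eef_pos: [0.6355, 0.1087, 0.0264]
eef_rot: [0.0, 1.0, 0.0, 0.0]
wrist_force: [-0.1, 0.1, 0.7]
opening: 0.652
grasp_force: 0.0
time_s: 5.85
eef_pos: [0.6073, 0.109, 0.1212]
eef_rot: [0.0, 1.0, 0.0, 0.004]
wrist_force: [1.5, 0.1, 0.4]
opening: 0.65
grasp_force: 0.0
[[ 1.000e+00  9.000e-04  7.500e-03  6.073e-01]
 [ 9.000e-04 -1.000e+00 -1.000e-04  1.090e-01]
 [ 7.500e-03  1.000e-04 -1.000e+00  1.212e-01]
 [ 0.000e+00  0.000e+00  0.000e+00  1.000e+00]]
washer ((633.8524169921875, 108.17623901367188), 21.863649368286133) 2478 0.033984994221277876
washer ((633.8631591796875, 108.28771209716797), 21.8782958984375) 2528 0.03396542939783613
```

View pics/w4.png

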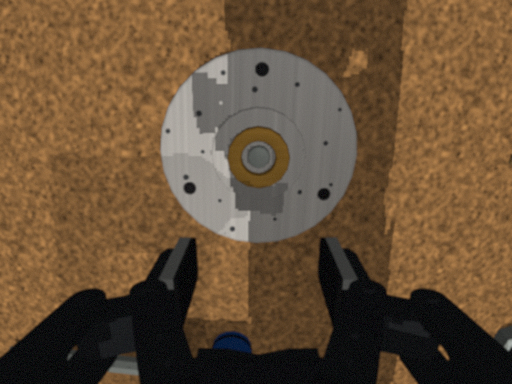

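The washer sits around the spigot at (258,157), 0.5 mm off. Next the nut.

```bash
python3 -m handwheel '[[[0.4,-16.9,25.8,2.5,0,0,15],[0.4,-16.9,25.8,2.5,0,0,15],[0.4,-16.9,25.8,2.5,0,0,15],[0.4,-16.9,25.8,2.5,0,0,15],[0.4,-16.9,25.8,2.5,0,0,15],[0.4,-16.9,25.8,2.5,0,0,15],[0.4,-16.9,25.8,2.5,0,0,15]]]'
cat > near.py <<'E'
# near.py x y rad lo hi ztop : fit top contour near (x,y), give tool-frame shift
import sys
from h import *
x,y,rad,lo,hi,zt=map(float,sys.argv[1:7]); 
c=shot("wrist"); T=T_tool(); P=cloud(c); z=P[...,2]; print("tcp",T[:3,3].round(4),"yaw",np.degrees(np.arctan2(T[1,0],T[0,0])).round(2))
m=((c["depth"]>0)&(z>lo)&(z<hi)&(np.hypot(P[...,0]-x,P[...,1]-y)<rad)).astype(np.uint8)
k,_=cv2.findContours(m,cv2.RETR_EXTERNAL,cv2.CHAIN_APPROX_NONE); k=max(k,key=cv2.contourArea)[:,0]
W=ray(c,k,zt)[:,:2].astype(np.float32)*1000
(cx,cy),r=cv2.minEnclosingCircle(W); b=cv2.minAreaRect(W); print("circ",round(cx,1),round(cy,1),round(r,1),"rect",np.round(b[0],1),np.round(b[1],1),round(b[2],1),"z",np.median(z[m>0]).round(4))
w=[sum(np.ptp(W@[np.cos(a+i),np.sin(a+i)]) for i in (0,np.pi/3,2*np.pi/3)) for a in np.radians(np.arange(60))]; print("hex",np.argmin(w),min(w)/3,max(w)/3)
d=np.array([cx/1000,cy/1000,zt])-T[:3,3]; print("tool shift cm",(T[:3,:3].T@d*100).round(2))
E
python3 near.py .4385 -.1492 .04 .012 .02 .016
```

```text
time_s: 6.78
eef_pos: [0.4364, -0.1493, 0.0906]
eef_rot: [-0.0, 0.991, -0.131, -0.001]
wrist_force: [-0.1, 0.1, -0.1]
opening: 0.699
grasp_force: 0.0
tcp [ 0.4368 -0.1487  0.0908] yaw -14.96
circ 438.7 -149.2 20.9 rect [ 438.8 -149.5] [35.7 41.4] 73.5 z 0.0164
hex 14 36.69122313385445 41.3447348273806
tool shift cm [ 0.21 -0.    7.48]
```

```bash
python3 -m handwheel '[[[0.4,0.2,0,5,0,0,1],[0.4,0.2,0,8,0,0,1],[0.4,0.2,0,8.7,0,0,1],[0.4,0.2,0,8.7,0,0,1],[-0.5,0.2,0,8.7,0,0,1],[-0.5,0.2,0,8.7,0,0,1],[-0.5,0.2,0,8.7,0,0,1],[-0.5,0.2,0,8.7,0,0,1],[-0.5,0.2,0,8.7,0,0,1]]]'; python3 -m handwheel '[[[-0.5,0,0,-6,0,0,0],[-0.5,0,0,-8.5,0,0,0],[-0.5,0,0,-8.5,0,0,0],[-0.5,0,0,-8.5,0,0,0]]]'; python3 -c "
from h import *
T=T_tool();print(T.round(4));d=np.array([.610,.1082,.09])-T[:3,3];print(T[:3,:3].T@d*100)"
```

```text
time_s: 7.95
eef_pos: [0.4399, -0.1504, 0.006]
eef_rot: [0.0, 0.99, -0.139, 0.001]
wrist_force: [-0.4, 2.2, 5.5]
opening: 0.398
grasp_force: 60.2
time_s: 8.45
eef_pos: [0.4381, -0.1495, 0.0888]
eef_rot: [-0.0, 0.99, -0.139, -0.0]
wrist_force: [-0.3, 0.2, -1.3]
opening: 0.4
grasp_force: 60.6
[[ 9.614e-01 -2.753e-01 -5.000e-04  4.381e-01]
 [-2.753e-01 -9.614e-01  4.000e-04 -1.495e-01]
 [-6.000e-04 -2.000e-04 -1.000e+00  8.880e-02]
 [ 0.000e+00  0.000e+00  0.000e+00  1.000e+00]]
[  9.432573   -29.51084034  -0.11770916]
```

```bash
python3 -m handwheel '[[[-0.5,9.4,-29.5,0,0,0,0],[-0.5,9.4,-29.5,0,0,0,0],[-0.5,9.4,-29.5,0,0,0,0],[-0.5,9.4,-29.5,0,0,0,0],[-0.5,9.4,-29.5,0,0,-8,-16],[-0.5,9.4,-29.5,0,0,0,-16],[-0.5,9.4,-29.5,0,0,0,-16],[-0.5,9.4,-29.5,0,0,0,-16]]]'
python3 - <<'E'
from h import *
c=shot("wrist","w5.png"); T=T_tool(); print(T.round(4)); P=cloud(c); z=P[...,2]
for nm,x,y,rad,lo,hi in [("nut",*T[:2,3],.03,T[2,3]+.006,T[2,3]+.018),("washer",.634,.108,.03,.031,.038)]:
    m=((c["depth"]>0)&(z>lo)&(z<hi)&(np.hypot(P[...,0]-x,P[...,1]-y)<rad)).astype(np.uint8)
    zt=np.median(z[m>0]); k,_=cv2.findContours(m,cv2.RETR_EXTERNAL,cv2.CHAIN_APPROX_NONE); k=max(k,key=cv2.contourArea)[:,0]
    W=ray(c,k,zt)[:,:2].astype(np.float32)*1000; print(nm,zt,cv2.minEnclosingCircle(W),cv2.minAreaRect(W))
E
```

```text
time_s: 9.45
eef_pos: [0.6091, 0.1074, 0.0887]
eef_rot: [-0.0, 1.0, -0.001, -0.001]
wrist_force: [-0.6, -0.3, -0.8]
opening: 0.4
grasp_force: 60.7
[[ 1.000e+00 -2.500e-03 -1.100e-03  6.096e-01]
 [-2.500e-03 -1.000e+00  1.000e-04  1.071e-01]
 [-1.100e-03 -1.000e-04 -1.000e+00  8.940e-02]
 [ 0.000e+00  0.000e+00  0.000e+00  1.000e+00]]
nut 0.09908579368555151 ((611.793212890625, 106.9207763671875), 30.989641189575195) ((610.9617919921875, 105.51606750488281), (45.964874267578125, 50.627471923828125), 36.56499481201172)
washer 0.033953146543944185 ((634.0399780273438, 108.33526611328125), 21.885202407836914) ((633.9219360351562, 108.21280670166016), (42.723060607910156, 43.02900695800781), 58.33226013183594)
```

View pics/w5.png

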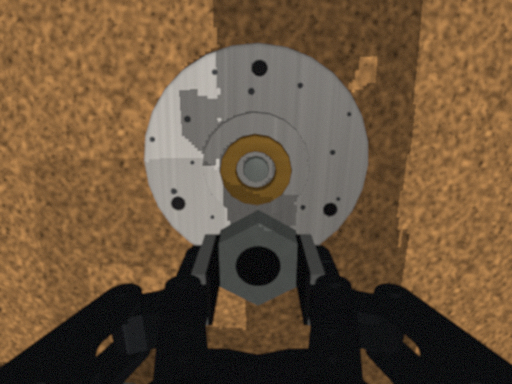

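The nut is held flat, bore at (258,266), with the washer hole at (256,169).

Run:
```python
from h import *
c=shot("wrist"); T=T_tool(); P=cloud(c)
zt=np.median(P[225:240,245:270,2]); print("nut top z",zt, "ctr",ray(c,[[258,266]],zt),T[:3,3], P[266,258,2])
```

```text
nut top z 0.09956432563162468 ctr [[0.60760976 0.10646749 0.09956433]] [0.61000712 0.10700524 0.08988879] 0.09991057550373517
```

```bash
python3 -m handwheel '[[[-0.5,2.6,-0.17,0,0,0,0],[-0.5,2.6,-0.17,2.5,0,0,0],[-0.5,2.6,-0.17,4.5,0,0,0],[-0.5,2.6,-0.17,4.95,0,0,0],[-0.5,2.6,-0.17,4.95,0,0,0]]]'; python3 -m handwheel '[[[0.3,0,0,0,0,0,0],[0.3,0,0,0,0,0,0],[0.3,0,0,0,0,0,0]]]';python3 -m handwheel '[[[0.3,0,0,-4,0,0,0],[0.3,-3,0,-9,0,0,0],[0.3,-3,0,-9,0,0,0],[0.3,-3,0,-9,0,0,0]]]'
python3 near.py .634 .108 .032 .047 .055 .050; python3 near.py .634 .108 .032 .031 .055 .034
```

```text
time_s: 10.18
eef_pos: [0.6359, 0.1092, 0.0402]
eef_rot: [-0.0, 1.0, -0.0, -0.0]
wrist_force: [0.3, 0.6, -1.2]
opening: 0.398
grasp_force: 60.7
time_s: 10.55
eef_pos: [0.6362, 0.1096, 0.04]
eef_rot: [-0.0, 1.0, 0.0, 0.0]
wrist_force: [-0.4, -0.4, 0.3]
opening: 0.647
grasp_force: 0.0
time_s: 11.05
eef_pos: [0.6062, 0.1096, 0.13]
eef_rot: [-0.0, 1.0, 0.0, 0.0]
wrist_force: [-0.0, -0.1, -0.3]
opening: 0.652
grasp_force: 0.0
tcp [0.6057 0.1095 0.1291] yaw 0.02
circ 634.0 108.6 20.8 rect [634.  108.7] [36.4 41. ] 29.3 z 0.0504
hex 29 36.384915366025204 41.3341064277466
tool shift cm [2.83 0.1  7.9 ]
tcp [0.6055 0.1095 0.1285] yaw 0.02
circ 632.1 108.4 23.4 rect [633.  107.7] [44.5 44.1] 59.8 z 0.0502
hex 30 43.57864339280659 45.62559016321066
tool shift cm [2.68 0.12 9.44]
```

Nut placed within 1 mm. Now the big cap.

```bash
python3 -m handwheel '[[[1,-16.5,39.3,0,0,0,0],[1,-16.5,39.3,0,0,0,0],[1,-16.5,39.3,0,0,0,0],[1,-16.5,39.3,0,0,0,0],[1,-16.5,39.3,0,0,0,0],[1,-16.5,39.3,0,0,0,0],[1,-16.5,39.3,0,0,0,0],[1,-16.5,39.3,0,0,0,0],[1,-16.5,39.3,0,0,0,0]]]'
python3 near.py .4405 -.284 .045 .036 .045 .040
```

```text
time_s: 12.28
eef_pos: [0.4409, -0.2829, 0.1287]
eef_rot: [-0.001, 1.0, -0.0, -0.001]
wrist_force: [0.9, 0.6, 0.2]
opening: 0.997
grasp_force: 0.0
tcp [ 0.4412 -0.2824  0.1289] yaw 0.05
circ 439.7 -285.5 26.1 rect [ 439.7 -285.7] [50.3 51.5] 88.3 z 0.0403
hex 29 51.07717733468521 51.7268260768202
tool shift cm [-0.14  0.32  8.89]
```

```bash
python3 -m handwheel '[[[1,-0.15,0.32,5,0,0,0],[1,-0.15,0.32,10,0,0,0],[1,-0.15,0.32,11.7,0,0,0],[1,-0.15,0.32,11.7,0,0,0],[-0.2,-0.15,0.32,11.7,0,0,0],[-0.2,-0.15,0.32,11.7,0,0,0],[-0.2,-0.15,0.32,11.7,0,0,0],[-0.2,-0.15,0.32,11.7,0,0,0],[-0.2,-0.15,0.32,11.7,0,0,0]]]'; python3 -m handwheel '[[[-0.2,0,0,-6,0,0,0],[-0.2,0,0,-8,0,0,0],[-0.2,12,-25.5,-8,0,0,0],[-0.2,12,-25.5,-8,0,0,0],[-0.2,12,-25.5,-8,0,0,0],[-0.2,12,-25.5,-8,0,0,0],[-0.2,12,-25.5,-8,0,0,0],[-0.2,12,-25.5,-8,0,0,0],[-0.2,12,-25.5,-8,0,0,0],[-0.2,12,-25.5,-8,0,0,0]]]'
python3 - <<'E'
from h import *
c=shot("wrist","w6.png"); T=T_tool(); print(T.round(4)); P=cloud(c); z=P[...,2]
np.save("w6.npy",P)
m=((c["depth"]>0)&(z>.031)&(z<.043)&(np.hypot(P[...,0]-.626,P[...,1]+.168)<.09)&(P[...,1]<-.09)).astype(np.uint8)
n,l,s,ce=cv2.connectedComponentsWithStats(m)
for i in range(1,n):
    if s[i,4]>15: print(ce[i].round(1),s[i,4],P[l==i].mean(0).round(4),np.ptp(P[l==i],0).round(4))
E
```

```text
time_s: 13.45
eef_pos: [0.4412, -0.288, 0.0151]
eef_rot: [0.001, 1.0, 0.0, 0.001]
wrist_force: [-0.4, 0.6, 6.0]
opening: 0.589
grasp_force: 61.9
time_s: 14.7
eef_pos: [0.5595, -0.0329, 0.0932]
eef_rot: [0.0, 1.0, -0.001, 0.0]
wrist_force: [-0.4, 0.2, 0.1]
opening: 0.59
grasp_force: 62.7
[[ 1.000e+00 -1.500e-03  1.000e-04  5.595e-01]
 [-1.500e-03 -1.000e+00 -2.000e-04 -3.290e-02]
 [ 1.000e-04  2.000e-04 -1.000e+00  9.310e-02]
 [ 0.000e+00  0.000e+00  0.000e+00  1.000e+00]]
[418.6  43.7] 682 [ 0.6581 -0.1249  0.0355] [0.0179 0.0177 0.0099]
[395.6  95.5] 618 [ 0.629  -0.114   0.0357] [0.0183 0.0175 0.0094]
[510.2 154.4] 24 [ 0.594  -0.1966  0.0324] [0.0061 0.0025 0.0047]
```

View pics/w6.png

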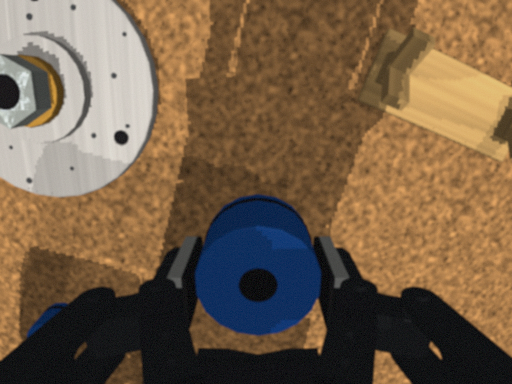

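The cap is held level, bore at (258,285), with the rest's near notch between (395,95) and (419,44). I work out the shift to the midpoint.

Run:
```python
from h import *
c=shot("wrist"); T=T_tool(); P=cloud(c)
zt=np.median(P[300:320,230:290,2]); ctr=ray(c,[[258,285]],zt)[0]; print("top",zt,ctr,T[:3,3]); print("shift",(T[:3,:3].T@(np.array([.6305,-.0285,.0405])-ctr)*100).round(2))
```

```text
top 0.1182546603305849 [ 0.55751971 -0.03350642  0.11825466] [ 0.55946595 -0.03281765  0.0930167 ]
shift [ 7.3  -0.51  7.78]
```

```bash
python3 -m handwheel '[[[-0.2,7.3,-0.5,0,0,0,0],[-0.2,7.3,-0.5,3,0,0,0],[-0.2,7.3,-0.5,6.5,0,0,0],[-0.2,7.3,-0.5,7.75,0,0,0],[-0.2,7.3,-0.5,7.8,0,0,0],[0.5,7.3,-0.5,7.8,0,0,0],[0.5,7.3,-0.5,7.8,0,0,0],[0.5,7.3,-0.5,7.8,0,0,0]]]'; python3 -m handwheel '[[[0.5,0,0,-6,0,0,0],[0.5,-4,0,-11,0,0,0],[0.5,-4,0,-11,0,0,0],[0.5,-4,0,-11,0,0,0]]]'
python3 near.py .6305 -.0285 .045 .036 .045 .040
```

```text
time_s: 15.8
eef_pos: [0.6329, -0.0268, 0.0153]
eef_rot: [0.0, 1.0, 0.0, 0.0]
wrist_force: [-0.0, -0.4, 0.1]
opening: 0.753
grasp_force: 0.0
time_s: 16.3
eef_pos: [0.5927, -0.0267, 0.1251]
eef_rot: [0.0, 1.0, 0.0, 0.0]
wrist_force: [0.4, 1.3, -0.8]
opening: 0.753
grasp_force: 0.0
tcp [ 0.5924 -0.0265  0.1241] yaw 0.02
circ 630.3 -27.9 25.9 rect [630.3 -27.9] [51.  50.9] 44.0 z 0.0403
hex 50 51.06980434946601 51.59069604652131
tool shift cm [3.8  0.14 8.4 ]
```

Big cap placed within 1 mm of the midpoint. Now the small cap.

```bash
python3 -m handwheel '[[[0.5,-14.9,-15.8,0,0,0,0],[0.5,-14.9,-15.8,0,0,0,0],[0.5,-14.9,-15.8,0,0,0,0],[0.5,-14.9,-15.8,0,0,0,0],[0.5,-14.9,-15.8,0,0,0,0],[0.5,-14.9,-15.8,0,0,0,0]]]'
python3 near.py .4437 .1317 .035 .026 .035 .030
```

```text
time_s: 17.1
eef_pos: [0.4442, 0.1309, 0.1243]
eef_rot: [0.0, 1.0, 0.0, -0.0]
wrist_force: [-0.2, -0.2, 0.5]
opening: 0.751
grasp_force: 0.0
tcp [0.4445 0.1307 0.1244] yaw -0.01
circ 442.9 133.3 19.3 rect [442.8 133.7] [37.8 36.8] 1.0 z 0.0303
hex 5 37.60980283135783 37.877225493331196
tool shift cm [-0.16 -0.27  9.44]
```

```bash
python3 -m handwheel '[[[0.5,-0.15,-0.27,5,0,0,0],[0.5,-0.15,-0.27,10,0,0,0],[0.5,-0.15,-0.27,11.4,0,0,0],[0.5,-0.15,-0.27,11.4,0,0,0],[-0.5,-0.15,-0.27,11.4,0,0,0],[-0.5,-0.15,-0.27,11.4,0,0,0],[-0.5,-0.15,-0.27,11.4,0,0,0],[-0.5,-0.15,-0.27,11.4,0,0,0],[-0.5,-0.15,-0.27,11.4,0,0,0]]]'; python3 -m handwheel '[[[-0.5,0,0,-6,0,0,0],[-0.5,0,0,-9.5,0,0,0],[-0.5,14,16.1,-9.5,0,0,0],[-0.5,14,16.1,-9.5,0,0,0],[-0.5,14,16.1,-9.5,0,0,0],[-0.5,14,16.1,-9.5,0,0,0],[-0.5,14,16.1,-9.5,0,0,0],[-0.5,14,16.1,-9.5,0,0,0],[-0.5,14,16.1,-9.5,0,0,0]]]'
python3 - <<'E'
from h import *
c=shot("wrist","w7.png"); T=T_tool(); print(T.round(4)); P=cloud(c); z=P[...,2]
E
```

```text
time_s: 18.27
eef_pos: [0.4442, 0.134, 0.013]
eef_rot: [0.0, 1.0, 0.0, 0.002]
wrist_force: [-0.4, -0.7, 5.6]
opening: 0.423
grasp_force: 59.5
time_s: 19.4
eef_pos: [0.5815, -0.0257, 0.1061]
eef_rot: [-0.0, 1.0, 0.001, -0.0]
wrist_force: [0.2, -0.1, -0.4]
opening: 0.419
grasp_force: 60.1
[[ 1.000e+00  1.900e-03 -1.000e-04  5.816e-01]
 [ 1.900e-03 -1.000e+00  1.000e-04 -2.580e-02]
 [-1.000e-04 -1.000e-04 -1.000e+00  1.061e-01]
 [ 0.000e+00  0.000e+00  0.000e+00  1.000e+00]]
```

View pics/w7.png

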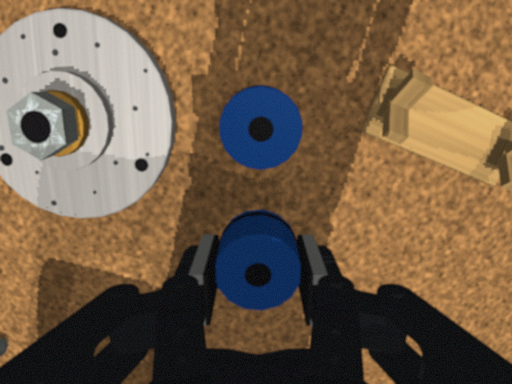

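The small cap is held, bore at (258,274), and the placed big cap's bore is at (261,129).

Run:
```python
from h import *
c=shot("wrist"); T=T_tool(); P=cloud(c)
zt=np.median(P[288:300,240:275,2]); ctr=ray(c,[[258,274]],zt)[0]; print("top",zt,ctr,T[:3,3],ray(c,[[261,129]],.04)); print("shift",(T[:3,:3].T@(np.array([.6303,-.0279,.0705])-ctr)*100).round(2))
```

```text
top 0.12332241863064325 [ 0.57984734 -0.02639851  0.12332242] [ 0.58171232 -0.02589744  0.10609408] [[ 0.63001837 -0.02830483  0.04      ]]
shift [5.05 0.16 5.28]
```

```bash
python3 -m handwheel '[[[-0.5,5.05,0.16,0,0,0,0],[-0.5,5.05,0.16,2.5,0,0,0],[-0.5,5.05,0.16,4.7,0,0,0],[-0.5,5.05,0.16,5.25,0,0,0],[-0.5,5.05,0.16,5.25,0,0,0],[0.3,5.05,0.16,5.25,0,0,0],[0.3,5.05,0.16,5.25,0,0,0],[0.3,5.05,0.16,5.25,0,0,0]]]'; python3 -m handwheel '[[[0.3,0,0,-6,0,0,0],[0.3,-5,3,-13,0,0,0],[0.3,-5,9,-13,0,0,0],[0.3,-5,9,-13,0,0,0],[0.3,-5,9,-13,0,0,0]]]'
python3 near.py .6303 -.028 .035 .066 .075 .070
python3 - <<'E'
from h import *
c=shot("wrist","w8.png"); P=cloud(c); z=P[...,2]
m=((c["depth"]>0)&(z>.033)&(z<.043)&(np.hypot(P[...,0]-.626,P[...,1]+.166)<.08)).astype(np.uint8)
n,l,s,ce=cv2.connectedComponentsWithStats(m); Q=[]
for i in range(1,n):
    if s[i,4]>100:
        k=cv2.findContours((l==i).astype(np.uint8),cv2.RETR_EXTERNAL,cv2.CHAIN_APPROX_NONE)[0][0][:,0]
        b=cv2.minAreaRect(ray(c,k,.038)[:,:2].astype(np.float32)*1000); Q.append(b[0]); print(ce[i].round(0),s[i,4],P[l==i].mean(0).round(4),np.round(b[0],1),np.round(b[1],1),b[2])
E
```

```text
time_s: 20.5
eef_pos: [0.6328, -0.0285, 0.0536]
eef_rot: [0.0, 1.0, 0.0, 0.0]
wrist_force: [-0.7, 0.5, 0.3]
opening: 0.647
grasp_force: 0.0
time_s: 21.12
eef_pos: [0.5826, -0.1192, 0.1834]
eef_rot: [-0.0, 1.0, -0.001, 0.0]
wrist_force: [0.6, 1.1, -0.4]
opening: 0.654
grasp_force: 0.0
tcp [ 0.5825 -0.1181  0.1827] yaw -0.02
circ 630.9 -29.2 19.3 rect [630.9 -29.4] [36.5 37.5] 14.9 z 0.0702
hex 43 37.26945562267349 37.693533347919
tool shift cm [ 4.84 -8.88 11.28]
[267.  82.] 254 [ 0.6592 -0.1261  0.0365] [ 658.7 -125.9] [14.1 12.9] 69.68319702148438
[253. 119.] 235 [ 0.6285 -0.1145  0.0363] [ 629.2 -114.7] [14.1 12.9] 71.51515197753906
[371. 123.] 235 [ 0.6257 -0.2155  0.0363] [ 625.4 -215.2] [15.5 12.9] 66.73340606689453
[355. 158.] 227 [ 0.5952 -0.2039  0.0364] [ 595.7 -203.8] [15.9 12.9] 73.93637084960938
```

Small cap is stacked within 2 mm. Rest centre is (0.627,-0.165) at 69.5°. Now over the punch with the tool turned.

```bash
python3 -m handwheel '[[[0.3,-15.2,-40.7,3,0,0,-86],[0.3,-15.2,-40.7,3,0,0,-86],[0.3,-15.2,-40.7,3,0,0,-86],[0.3,-15.2,-40.7,3,0,0,-86],[0.3,-15.2,-40.7,3,0,0,-86],[0.3,-15.2,-40.7,3,0,0,-86],[0.3,-15.2,-40.7,3,0,0,-86],[0.3,-15.2,-40.7,3,0,0,-86],[0.3,-15.2,-40.7,3,0,0,-86],[0.3,-15.2,-40.7,3,0,0,-86]]]'
python3 near.py .428 .289 .085 .007 .022 .012
python3 -c "
from h import *
shot('wrist','w9.png')"
```

```text
time_s: 22.48
eef_pos: [0.4302, 0.2884, 0.1529]
eef_rot: [-0.0, 0.732, 0.681, -0.0]
wrist_force: [0.5, -0.1, -0.1]
opening: 0.652
grasp_force: 0.0
tcp [0.4305 0.2881 0.153 ] yaw 85.82
circ 426.4 287.9 71.2 rect [427.2 287.8] [142.3  16. ] 84.9 z 0.0151
hex 55 89.43880322235884 100.00654541038945
tool shift cm [-0.05 -0.4  14.1 ]
```

View pics/w9.png

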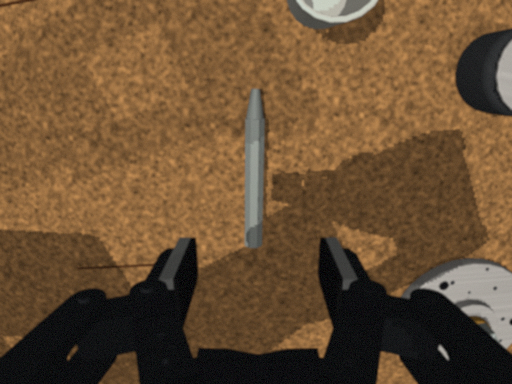

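The punch runs from its blunt end at (254,246) to the tip at (257,90), nearly parallel to the fingers. Gripping at mid-length.

```bash
python3 -m handwheel '[[[0,0,-0.38,5,0,0,0.5],[0,0,-0.38,10,0,0,0.5],[0,0,-0.38,14,0,0,0.5],[0,0,-0.38,14.9,0,0,0.5],[0,0,-0.38,14.9,0,0,0.5]]]'; python3 -m handwheel '[[[-1,0,0,0,0,0,0],[-1,0,0,0,0,0,0],[-1,0,0,0,0,0,0],[-1,0,0,0,0,0,0],[-1,0,0,0,0,0,0]]]';  python3 -m handwheel '[[[-1,0,0,-6,0,0,0],[-1,0,0,-12,0,0,0],[-1,0,0,-15,0,0,0],[-1,0,0,-15,0,0,0]]]'
python3 - <<'E'
from h import *
c=shot("wrist","w10.png"); T=T_tool(); print(T.round(4))
d=np.array([.627,-.165,.15])-T[:3,3]; print((T[:3,:3].T@d*100).round(2))
E
```

```text
time_s: 23.2
eef_pos: [0.4273, 0.2884, 0.0047]
eef_rot: [-0.0, 0.735, 0.678, -0.0]
wrist_force: [1.3, 0.7, 0.6]
opening: 0.502
grasp_force: 0.0
time_s: 23.82
eef_pos: [0.4283, 0.2892, 0.0064]
eef_rot: [0.001, 0.734, 0.679, 0.002]
wrist_force: [-1.6, -1.2, 4.3]
opening: 0.156
grasp_force: 58.7
time_s: 24.32
eef_pos: [0.4288, 0.2896, 0.1579]
eef_rot: [0.001, 0.734, 0.679, 0.003]
wrist_force: [0.7, -0.3, -2.7]
opening: 0.157
grasp_force: 59.8
[[ 0.078   0.9969  0.0028  0.4273]
 [ 0.997  -0.078   0.0011  0.2889]
 [ 0.0013  0.0027 -1.      0.1555]
 [ 0.      0.      0.      1.    ]]
[-43.7   23.45   0.55]
```

View pics/w10.png

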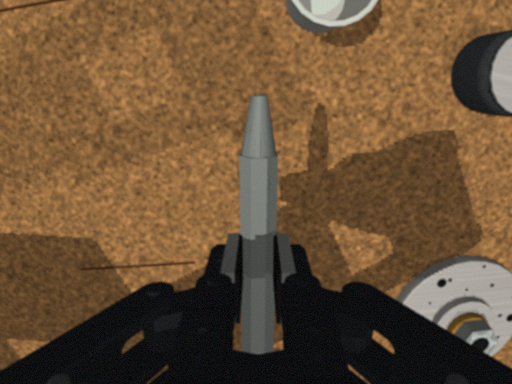

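The punch is held straight, tip at (259,97). Moving above the rest.

```bash
python3 -m handwheel '[[[-1,-43.7,23.4,1,0,0,16],[-1,-43.7,23.4,1,0,0,16],[-1,-43.7,23.4,1,0,0,16],[-1,-43.7,23.4,1,0,0,16],[-1,-43.7,23.4,1,0,0,16],[-1,-43.7,23.4,1,0,0,16],[-1,-43.7,23.4,1,0,0,16],[-1,-43.7,23.4,1,0,0,16],[-1,-43.7,23.4,1,0,0,16],[-1,-43.7,23.4,1,0,0,16]]]'
python3 - <<'E'
from h import *
c=shot("wrist","w11.png"); T=T_tool(); print(T.round(4),np.degrees(np.arctan2(T[1,0],T[0,0]))); P=cloud(c)
L=(P-T[:3,3])@T[:3,:3]   # tool coords
m=(c["depth"]>0)&(abs(L[...,1])<.012)&(abs(L[...,2]+.010)<.02)&(L[...,0]>.0)&(L[...,0]<.09)
for a in np.arange(.015,.08,.01):
    k=m&(abs(L[...,0]-a)<.003); print(round(a,3),k.sum(),"y",((L[k][:,1].min()+L[k][:,1].max())/2*1000).round(1),"ztop",(np.percentile(L[k][:,2],5)*1000).round(1)) if k.sum() else 0
print("tip x mm",L[m][:,0].max()*1000)
z=P[...,2]; r=(c["depth"]>0)&(z>.033)&(z<.043)&(np.hypot(P[...,0]-.627,P[...,1]+.165)<.08)
n,l,s,ce=cv2.connectedComponentsWithStats(r.astype(np.uint8))
for i in range(1,n):
    if s[i,4]>60: print(ce[i].round(0),s[i,4],P[l==i].mean(0).round(4))
E
```

```text
time_s: 25.62
eef_pos: [0.6243, -0.1646, 0.1415]
eef_rot: [-0.002, 0.822, 0.57, -0.001]
wrist_force: [-0.8, 0.5, -3.0]
opening: 0.164
grasp_force: 59.9
[[ 3.496e-01  9.369e-01 -3.600e-03  6.245e-01]
 [ 9.369e-01 -3.496e-01  2.100e-03 -1.639e-01]
 [ 7.000e-04 -4.100e-03 -1.000e+00  1.422e-01]
 [ 0.000e+00  0.000e+00  0.000e+00  1.000e+00]] 69.53983504763808
0.015 457 y 0.6 ztop -10.0
0.025 486 y 0.6 ztop -9.8
0.035 522 y 0.7 ztop -10.0
0.045 573 y 0.7 ztop -9.7
0.055 440 y 0.7 ztop -7.7
0.065 320 y 0.7 ztop -6.1
tip x mm 69.34344545276036
[238. 121.] 289 [ 0.6279 -0.1141  0.0366]
[284. 121.] 328 [ 0.6592 -0.1259  0.0363]
```

View pics/w11.png

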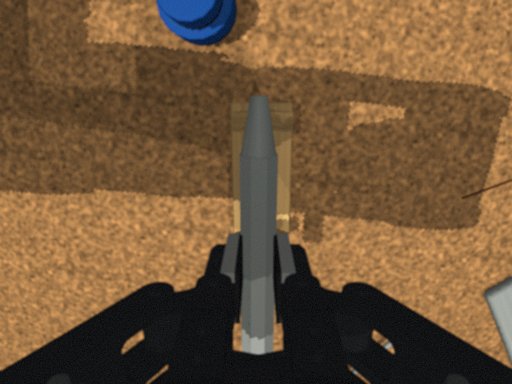

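The punch is level and aligned with the rest at (262,165). A 2 mm sideways correction remains, then lower.

```bash
python3 -m handwheel '[[[-1,0.05,0.2,4,0,0,0],[-1,0.05,0.2,8,0,0,0],[-1,0.05,0.2,10,0,0,0],[-1,0.05,0.2,10.8,0,0,0],[-1,0.05,0.2,11,0,0,0],[-1,0.05,0.2,11,0,0,0]]]'
```

```text
time_s: 26.42
eef_pos: [0.6291, -0.1659, 0.0359]
eef_rot: [0.001, 0.821, 0.57, 0.001]
wrist_force: [0.2, -0.8, -2.3]
opening: 0.158
grasp_force: 59.9
```

```bash
python3 -m handwheel '[[[-1,0,0,0.2,0,0,0],[-1,0,0,0.2,0,0,0],[-1,0,0,0.2,0,0,0]]]'
```

```text
time_s: 26.8
eef_pos: [0.6286, -0.1658, 0.0338]
eef_rot: [0.001, 0.822, 0.57, 0.0]
wrist_force: [-3.1, 0.7, 5.9]
opening: 0.164
grasp_force: 60.9
```

```bash
python3 -m handwheel '[[[0,0,0,0,0,0,0],[0,0,0,0,0,0,0],[0,0,0,0,0,0,0],[0,0,0,0,0,0,0],[0,0,0,-5,0,0,0],[0,-6,0,-12,0,0,0],[0,-6,0,-16,0,0,0],[0,-6,0,-16,0,0,0],[0,-6,0,-16,0,0,0]]]'
python3 - <<'E'
from h import *
c=shot("wrist","w12.png"); P=cloud(c); z=P[...,2]
u=np.array([np.cos(np.radians(69.5)),np.sin(np.radians(69.5))]); v=np.array([-u[1],u[0]])
d=P[...,:2]-[.627,-.165]; a=d@u; b=d@v
m=(c["depth"]>0)&(z>.0365)&(abs(b)<.0125)&(abs(a)<.09)
print("top z",np.median(z[m]),"along",a[m].min(),a[m].max())
for s in (-.06,-.03,0,.03): k=m&(abs(a-s)<.004); print(s,k.sum(),"across",((b[k].min()+b[k].max())/2).round(4),"z",np.percentile(z[k],80).round(4))
E
```

```text
time_s: 27.92
eef_pos: [0.607, -0.2218, 0.1924]
eef_rot: [0.0, 0.822, 0.57, 0.0]
wrist_force: [-1.1, -0.2, -1.6]
opening: 0.496
grasp_force: 0.0
top z 0.26767496449499684 along -0.07025104449496825 0.06985859858203276
-0.06 151 across 0.0004 z 0.0424
-0.03 161 across 0.0003 z 0.0421
0 178 across 0.0007 z 0.0421
0.03 185 across 0.0002 z 0.0421
```

View pics/w12.png

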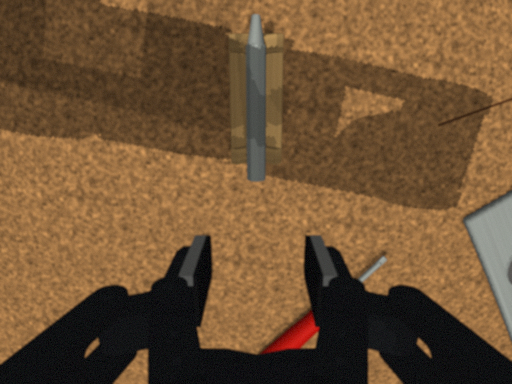

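The punch lies in both notches, tip at (256,15) and blunt end at (256,180), centred and level. A last check on the stacks from the top camera, then hand in.

Run:
```python
from h import *
c=shot("top"); P=cloud(c); z=P[...,2]
for nm,x,y,lo,hi in [("nut",.634,.108,.046,.056),("small",.631,-.028,.064,.08),("tin",.632,.355,.05,.065),("beaker",.489,.431,.06,.08)]:
    k=(np.hypot(P[...,0]-x,P[...,1]-y)<.05)&(z>lo)&(z<hi); print(nm,k.sum(),P[k].mean(0).round(3))
print(ctrl.hand_in())
```

```text
nut 110 [0.632 0.108 0.05 ]
small 106 [ 0.629 -0.029  0.071]
tin 266 [0.636 0.36  0.055]
beaker 110 [0.488 0.428 0.068]
the job is handed in; nothing more can be done
None
```

The kit is set out and handed in after about 28 s of robot time; the camera showed every part within about 2 mm of its target. The tin and beaker were still where they started, and the arm kept well clear of the screwdriver; hand-in returned no verdict.

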